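# Weigh the connecting rod stored behind the pistons

### The arm

A 6-joint arm with a two-finger parallel gripper is mounted at the origin on the work surface. World frame = base frame: x ahead of the robot, y to its left, z up, the work surface at z = 0. Lengths are in m, angles in degrees, forces in N, time in s.
With the tool pointing down it reaches from about 0.25 to 0.725 m from the base axis. Payload 9.7 kg.
Tool frame: the origin (TCP) lies midway between the tips of the shut fingers; the grasp point (between the pads) lies 19 mm behind it; z points along the fingers, y is the line along which they close (so a half turn about z gives the same grasp; the last joint's range is limited). The gripper opens to 85 mm and grips with 20 to 120 N. Pads are 22 mm wide; open, the fingers measure 114 mm over their backs; the gripper's body (76 mm by 85 mm) begins 54 mm behind the grasp point. The pads swing forward as they close: fully open they stand 13 mm farther back than shut.
Start: joints at [65.432, 4.979, 10.078, 95.1, 0, 90], TCP at [0.229, 0.5, 0.231] pointing down, gripper open.
Joint ranges: [-179.16, 179.16], [-48.56, 103.87], [-65.8, 70.77], [-126.05, 130.52], [-82.76, 87.17], [-180, 180]. Speed limits (degrees/s): [127.2, 127.2, 147.25, 180, 180, 180].

### API

Orientations are given as [roll, pitch, yaw] about the fixed x, y, z axes, in that order (R = Rz(yaw) Ry(pitch) Rx(roll)).
In Python, from workcell import * gives the robot as it stands.
- The arm moves only by the tool servo_tool, never from a script. Its argument "moves" is a list of rows, each a list of 4 numbers: the shift along the world's x, y, z in normalised numbers (1 is 80 cm), then the turn about the world's z in fractions of the full range, 1 being 4 rad. A call has 1 to 20 rows; each row is the pose to reach, as a shift and turn from the pose commanded when the call began; what a row does not reach only later rows make up. A row lasts 1/12 s, in which the tool goes at most 41.7 mm and 7.16 degrees, less where a joint would pass 70% of its speed; a pose out of reach is approached as far as the arm can. Shift and turn numbers lie between -1 and 1, and a call with a number outside is refused. A call with a gripper value outside its range is refused whole. "claw" is the closure, from 0 (fully open) to 1 (shut), set as the call begins (left out, the last holds). The fingers move at their own pace and stop on an object; "force" is the grip in N (left out, the last holds). Time passes only in rows, so rows that repeat a pose let the fingers close. It gives the time, the measured TCP pose, the force, the opening and the grip force at its end, in the units of the state.
- get_obs(): the state, without advancing time (a new reading comes with each control period).
- camera(name): name is "scene" or "side" or "wrist"; returns the picture (384x512x3 uint8, red, green, blue); there is no depth.
- get_calibration(name): a dict with "fx", "fy", "cx", "cy" (pixels), "rvec" (rotation vector, rad) and "tvec" (3), from world to camera coordinates, as OpenCV has them; the wrist camera has in their place "tool_from_camera" (4x4, takes a point from camera to tool coordinates, whose origin is the TCP and whose axes are the flange's). Camera axes: x right, y down, z forward; pixel columns grow to the right and rows downward; lengths in m; the calibration is good to about 2 mm. A picture is of the moment at which its call begins: read the wrist's pose just before it. get_calibration takes no time and is no camera call.
- job_done(): hands the job in; it is judged then, once.
The state is a dict: "time": time; "q": joint angles; "qd": joint speeds; "joint_efforts": joint torques, N m; "ee_pos": TCP position; "tcp_rot": TCP orientation; "wrist_force": force on the tool from outside, world axes, zero at the start; "torque": the same for the moment, N m; "opening": finger opening in m; "grasp_force": force on a finger pad.
Only numpy, scipy, OpenCV 4.12 (cv2) and the standard library are available. Lean on these libraries where they do the work, as an engineer would, in place of code of your own. Each camera call takes 0.05 s, during which the arm holds its last target. There are 200 camera calls.

### The job

The connecting rod in the blue tray has to be weighed, but three pistons stand in front of it: first stand all three upright on the black side mat, leaving the rod where it is. Then lay the rod flat on the middle of the scale's pan and leave it there, and only then stand each piston back upright in the middle of the seat of its own colour. Never tip a piston over, set the parts down without dropping them, and leave the orange oil filter alone.

Things in the scene. Friction and masses are not known exactly. Their poses are not given: they have to be found in the camera images.
- piston_red: small-engine piston, an upright aluminium cylinder 50 mm across and 46 mm high with a red paint disc on its flat top (crown); 0.14 to 0.28 kg. Origin: centre of its underside, z up. It starts standing on the red seat. Grip it anywhere round its sides.
- piston_yellow: small-engine piston, an upright aluminium cylinder 50 mm across and 46 mm high with a yellow paint disc on its flat top (crown); 0.14 to 0.28 kg. Origin: centre of its underside, z up. It starts standing on the yellow seat. Grip it anywhere round its sides.
- piston_green: small-engine piston, an upright aluminium cylinder 50 mm across and 46 mm high with a green paint disc on its flat top (crown); 0.14 to 0.28 kg. Origin: centre of its underside, z up. It starts standing on the green seat. Grip it anywhere round its sides.
- seat_red: red round pad, 68 mm across, 3 mm thick, fixed in the blue tray. Origin: centre of its underside, 4 mm above the bench; a piston on it has its underside 7 mm above the bench. The seats lie in a row along their y axis, 95 mm apart, in any colour order; x points to the rod. The tray (160 by 326 mm) has a 4 mm floor and a 12 mm high rim.
- seat_yellow: yellow round pad, 68 mm across, 3 mm thick, fixed in the blue tray. Origin: centre of its underside, 4 mm above the bench; a piston on it has its underside 7 mm above the bench. The seats lie in a row along their y axis, 95 mm apart, in any colour order; x points to the rod. The tray (160 by 326 mm) has a 4 mm floor and a 12 mm high rim.
- seat_green: green round pad, 68 mm across, 3 mm thick, fixed in the blue tray. Origin: centre of its underside, 4 mm above the bench; a piston on it has its underside 7 mm above the bench. The seats lie in a row along their y axis, 95 mm apart, in any colour order; x points to the rod. The tray (160 by 326 mm) has a 4 mm floor and a 12 mm high rim.
- rod: steel connecting rod lying flat on the tray floor behind the pistons, 0.3 to 0.55 kg, 156 mm long along y, 20 mm thick; big ring (46 mm) at +y, small ring (26 mm) at -y; straight shank 22 mm wide in x, from z 3 to 17 mm, free from y -45 to +25 mm. Origin: mid-length, underside, near its balance point. About 8 to 10 mm from the middle piston: no room for a finger; behind it 45 mm are free.
- mat: black rubber side mat lying on the bench, fixed, 260 mm along its x, 130 mm along its y, 4 mm thick; left or right of the tray, the scale on the other side. Origin: centre of its underside (the bench).
- scale_pan (a point): white bench scale with a square steel pan, 172 by 172 mm, fixed. The point is the centre of the pan's upper face, 50 mm above the bench; x and y run along the pan's edges, z up. The scale's lower body (40 mm high) sticks out 73 mm beyond the pan to -x.
- filter: bystander: an orange oil filter can with a pale metal top, 68 mm across, 85 mm high, standing loose on the bench between robot and tray. Origin: centre of its underside.

How it is judged:
By the outcome, as a careful person would: the job done as asked, in the order asked, and still so for the second after the job is handed in, with the robot touching nothing.
It also fails if it takes over 136 s, if anything falls off the work surface, if the arm or the gripper's body presses on something with over 40 N, if the wrist force passes 120 N, or if a joint passes its speed limit or range.

## Working session

There is one attempt and no reset: what is moved stays moved. The work goes in short steps, Python scripts to look and compute and a tool call to move; the robot and the scene stay as the last step left them, time stands still between calls to the robot, and variables do not carry over. Pictures are saved under pics/ and viewed, at most 14 in all, crops included, and the job is handed in when it is done.

Besides the shell and the picture viewer there is one more tool, called after ">>>" in YAML: its name, and indented under it one key for each argument. servo_tool: Moves the arm, as the interface text tells. Its arguments: {"type":"object","properties":{"moves":{"type":"array","items":{"type":"array","items":{"type":"number"}}},"claw":{"type":"number"},"force":{"type":"number"}},"required":["moves"]}

```bash
mkdir -p pics; ls; python3 - <<'E'
from workcell import *
import cv2, numpy as np
o=get_obs(); print({k:np.round(v,3) for k,v in o.items()})
ims=[]
for n in ["scene","side"]:
    im=camera(n); cv2.imwrite(f"pics/{n}0.png",im[:,:,::-1]); print(n,get_calibration(n))
w=camera("wrist"); cv2.imwrite("pics/wrist0.png",w[:,:,::-1]); print(get_calibration("wrist"))
E
```

```text
pics
{'time': np.float64(0.0), 'q': array([ 6.5433e+01,  5.0110e+00,  1.0033e+01,  9.5099e+01, -1.0000e-03,
        9.0000e+01]), 'qd': array([ 0.011, -0.039,  0.018,  0.137, -0.036, -0.042]), 'joint_efforts': array([ 1.0000e-03, -5.2039e+01,  4.6480e+01,  1.6000e-02,  0.0000e+00,
       -0.0000e+00]), 'ee_pos': array([0.229, 0.5  , 0.231]), 'tcp_rot': array([-1.79923e+02,  1.00000e-03,  1.55433e+02]), 'wrist_force': array([ 0.397,  0.513, -0.708]), 'torque': array([ 0.023, -0.015,  0.03 ]), 'grasp_force': np.float64(0.0), 'opening': np.float64(0.086)}
scene {'fx': 424.6363927252565, 'fy': 424.6363927252565, 'cx': 258.05898582999635, 'cy': 192.38046716388092, 'rvec': array([ 1.57382433,  2.01091399, -0.79950554]), 'tvec': array([ 0.12845318, -0.31659945,  1.3075947 ])}
side {'fx': 414.27861035779625, 'fy': 414.27861035779625, 'cx': 248.61452980284335, 'cy': 186.2513039382962, 'rvec': array([ 2.19308221, -0.051859  ,  0.04197946]), 'tvec': array([-0.47805416,  0.08684519,  0.91621862])}
{'fx': 299.44902296267924, 'fy': 299.44902296267924, 'cx': 251.09237153462067, 'cy': 194.39189176774985, 'tool_from_camera': array([[-4.44989918e-04, -9.46976312e-01, -3.21303076e-01,
         8.24478898e-02],
       [ 9.99999899e-01, -4.41128949e-04, -8.48146497e-05,
        -4.36125242e-05],
       [-6.14186241e-05, -3.21303082e-01,  9.46976413e-01,
        -1.42985972e-01],
       [ 0.00000000e+00,  0.00000000e+00,  0.00000000e+00,
         1.00000000e+00]])}
```

View pics/scene0.png

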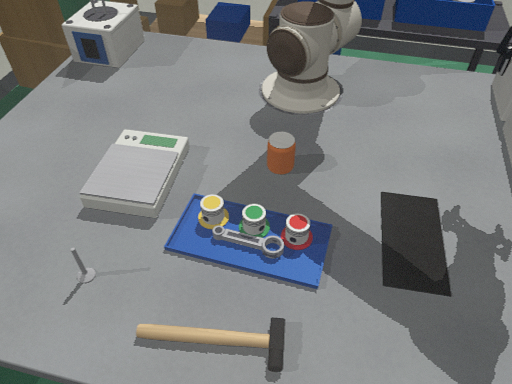

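View pics/side0.png

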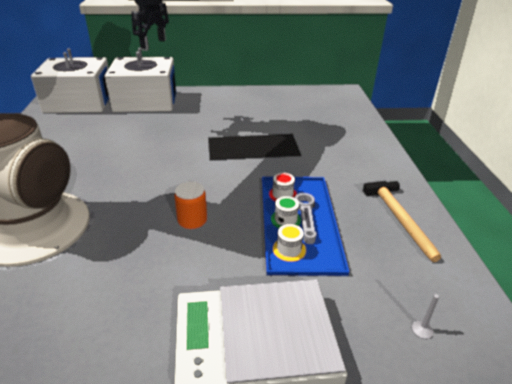

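The scene view shows pistons yellow/green/red at about (212,203), (254,213) and (298,223). The rod lies behind them from (217,231) to (273,246), the mat is on the right around (413,240), the scale on the left around (135,172), and the filter at (281,153). Next I'll measure by colour masks in both views.

```bash
cat > h.py <<'E'
from workcell import *
import cv2, numpy as np
from scipy.spatial.transform import Rotation as R
def cam(n,o=None):
    c=get_calibration(n); K=np.array([[c['fx'],0,c['cx']],[0,c['fy'],c['cy']],[0,0,1]])
    if n=="wrist":
        T=np.eye(4); T[:3,:3]=R.from_euler('xyz',o['tcp_rot'],degrees=True).as_matrix(); T[:3,3]=o['ee_pos']
        T=T@c['tool_from_camera']; return K,T[:3,:3],T[:3,3]
    Rm=cv2.Rodrigues(c['rvec'])[0].T; return K,Rm,-Rm@c['tvec']
def ray(C,px,z):
    K,Rm,p=C; px=np.atleast_2d(px).astype(float)
    d=(Rm@np.linalg.inv(K)@np.c_[px,np.ones(len(px))].T).T
    return (p+d*((z-p[2])/d[:,2])[:,None])[:,:2]
def masks(im):
    h=cv2.cvtColor(im,cv2.COLOR_RGB2HSV); H,S,V=[h[...,i].astype(int) for i in range(3)]
    s=(S>130)&(V>90)
    return dict(red=s&((H<5)|(H>172)),orange=s&(H>=6)&(H<14),yellow=s&(H>=20)&(H<32),green=s&(H>45)&(H<85),
      blue=(S>150)&(H>105)&(H<130)&(V>60),black=(V<45)&(S<90))
def blobs(m,amin=25):
    n,l,st,c=cv2.connectedComponentsWithStats(m.astype(np.uint8)); 
    return [(st[i,4],c[i],l==i) for i in range(1,n) if st[i,4]>amin]
E
python3 - <<'E'
from h import *
np.set_printoptions(precision=4,suppress=True)
for n in ["scene","side"]:
    im=cv2.imread(f"pics/{n}0.png")[:,:,::-1].copy(); C=cam(n); print(n,'cam at',C[2])
    M=masks(im)
    for k in ["red","yellow","green","orange"]:
        for a,c,_ in blobs(M[k]): print(k,a,c,'z53',ray(C,c,.053)[0],'z7',ray(C,c,.007)[0])
    for k,z in [("blue",.012),("black",.004)]:
        for a,c,m in blobs(M[k],1500):
            q,_=0,0
            cn=max(cv2.findContours(m.astype(np.uint8),0,2)[0],key=cv2.contourArea)
            hull=cv2.convexHull(cn); e=.02
            q=cv2.approxPolyDP(hull,.03*cv2.arcLength(hull,True),True)[:,0]
            print(k,a,c,[list(x) for x in q]); print(ray(C,q,z))
im=cv2.imread("pics/scene0.png")
cv2.imwrite("pics/s_a.png",cv2.resize(im[120:290,70:340],None,fx=2.9,fy=2.9,interpolation=cv2.INTER_CUBIC))
E
```

```text
scene cam at [1.1296 0.1415 0.7284]
red 177 [297.8023 221.6893] z53 [0.5658 0.0907] z7 [0.5274 0.0873]
red 191 [296.2827 241.8901] z53 [0.6175 0.0969] z7 [0.5827 0.0939]
yellow 149 [211.3691 201.8859] z53 [ 0.5564 -0.0992] z7 [ 0.5174 -0.1156]
yellow 58 [224.1724 219.069 ] z53 [ 0.5958 -0.0585] z7 [ 0.5594 -0.0721]
yellow 65 [204.7077 222.7077] z53 [ 0.6148 -0.0944] z7 [ 0.5797 -0.1105]
orange 653 [280.34   158.9786] z53 [0.3855 0.0166] z7 [0.3348 0.0081]
blue 2503 [445.1107  13.0799] [[np.int32(494), np.int32(3)], [np.int32(484), np.int32(30)], [np.int32(395), np.int32(21)], [np.int32(396), np.int32(0)]]
[[-0.8003  0.6604]
 [-0.5366  0.5924]
 [-0.5311  0.2723]
 [-0.7307  0.2719]]
blue 3142 [238.9351 250.7467] [[np.int32(327), np.int32(240)], [np.int32(312), np.int32(284)], [np.int32(165), np.int32(246)], [np.int32(198), np.int32(200)]]
[[ 0.5659  0.1561]
 [ 0.6789  0.1417]
 [ 0.6629 -0.1685]
 [ 0.5235 -0.1453]]
black 1555 [410.5428 274.6701] [[np.int32(450), np.int32(295)], [np.int32(383), np.int32(284)], [np.int32(382), np.int32(242)], [np.int32(446), np.int32(268)]]
[[0.6339 0.402
[... 798 characters left out ...]
9  2.2242]]
blue 6901 [413.2366  51.9348] [[np.int32(460), np.int32(0)], [np.int32(430), np.int32(105)], [np.int32(375), np.int32(106)], [np.int32(389), np.int32(0)]]
[[2.0366 2.2292]
 [1.1348 0.5701]
 [0.9413 0.5676]
 [1.5445 2.2284]]
blue 4073 [307.6494 234.2399] [[np.int32(323), np.int32(178)], [np.int32(348), np.int32(273)], [np.int32(268), np.int32(274)], [np.int32(262), np.int32(178)]]
[[ 0.6766  0.1431]
 [ 0.6606 -0.1788]
 [ 0.5065 -0.1748]
 [ 0.5207  0.1488]]
black 1823 [253.6122 146.5738] [[np.int32(300), np.int32(154)], [np.int32(211), np.int32(158)], [np.int32(210), np.int32(139)], [np.int32(291), np.int32(134)]]
[[0.6385 0.2756]
 [0.3884 0.263 ]
 [0.3832 0.3704]
 [0.6291 0.3933]]
```

View pics/s_a.png

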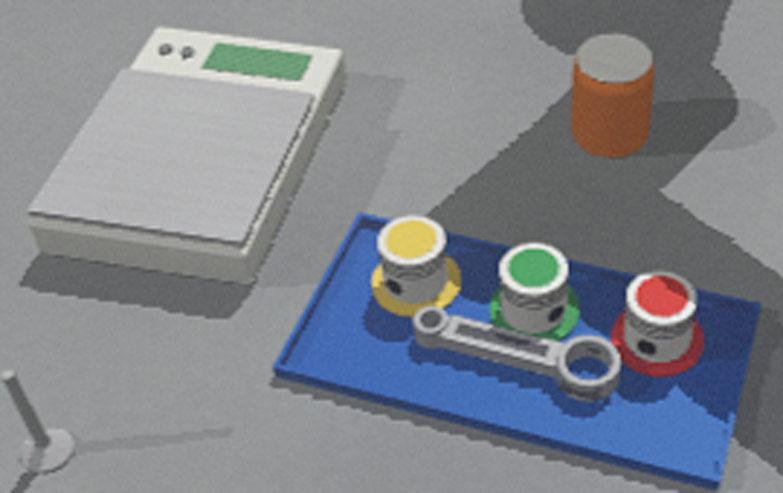

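The crop shows clear crowns, the rod rings at crop (430,320) small and (589,360) big, and pan corners at (32,212), (240,243), (312,95), (122,70).

```bash
python3 - <<'E'
from h import *
np.set_printoptions(precision=4,suppress=True)
C=cam("scene")
f=lambda P:np.array(P)/2.9+[70,120]
p=ray(C,f([[32,212],[240,243],[312,95],[122,70]]),.05); print('pan',p,p.mean(0))
r=ray(C,f([[430,320],[589,360]]),.024); print('rod',r,np.linalg.norm(r[1]-r[0]))
print('filter top',ray(C,f([[614,60]]),.085)); print('mat',ray(C,[[382,192],[441,200],[447,291],[382,284]],.004))
S=cam("side"); q=ray(S,[[221,286],[316,282],[341,374],[230,382]],.05); print('pan side',q,q.mean(0))
E
```

```text
pan [[ 0.5984 -0.3858]
 [ 0.5896 -0.2205]
 [ 0.4207 -0.2295]
 [ 0.4298 -0.3978]] [ 0.5097 -0.3084]
rod [[ 0.6055 -0.0701]
 [ 0.6127  0.0498]] 0.12017117954192627
filter top [[0.3567 0.0126]]
mat [[0.387  0.2641]
 [0.3799 0.3984]
 [0.6262 0.3976]
 [0.6408 0.2748]]
pan side [[ 0.4179 -0.2332]
 [ 0.5846 -0.2314]
 [ 0.5887 -0.4018]
 [ 0.4306 -0.4062]] [ 0.5054 -0.3182]
```

The rows are not in the units I measure in: shifts go in shares of 80 cm and turns go in shares of 4 rad. I convert before sending: -41 cm is -0.5125, -40 cm is -0.5, 0.37 rad is 0.0925.

>>> servo_tool:
  moves:
    - [0.0375,-0.05,0,0.03]
    - [0.075,-0.1,0,0.06]
    - [0.1125,-0.15,0,0.0925]
    - [0.1625,-0.2,0,0.0925]
    - [0.2125,-0.25,0,0.0925]
    - [0.25,-0.3,0,0.0925]
    - [0.2875,-0.35,0,0.0925]
    - [0.3125,-0.4,0,0.0925]
    - [0.3375,-0.45,0,0.0925]
    - [0.3563,-0.5,0,0.0925]
    - [0.3563,-0.5125,0,0.0925]
    - [0.3563,-0.5125,0,0.0925]
  claw: 0
  force: 40

```text
time: 1.15
ee_pos: [0.5098, 0.0974, 0.2311]
tcp_rot: [-180.0, -0.0, 176.6]
wrist_force: [1.1, 0.3, 0.2]
opening: 0.0853
grasp_force: 0.0
```

```bash
cat > w.py <<'E'
from h import *; import sys
np.set_printoptions(precision=4,suppress=True)
o=get_obs(); im=camera("wrist"); C=cam("wrist",o)
cv2.imwrite(f"pics/{sys.argv[1]}.png",im[:,:,::-1]); print('t',o['time'],o['ee_pos'],o['tcp_rot'],o['q'][[0,5]],'cam',C[2])
M=masks(im)
for k in ["red","yellow","green"]:
    for a,c,m in blobs(M[k],150):
        cn=max(cv2.findContours(m.astype(np.uint8),0,2)[0],key=cv2.contourArea)
        if len(cn)<5: continue
        e=cv2.fitEllipse(cv2.convexHull(cn)); c=e[0]; print(k,a,np.array(c),'axes',np.array(e[1]),'z53',ray(C,c,.053)[0],'z50',ray(C,c,.05)[0],'z7',ray(C,c,.007)[0])
E
python3 w.py w1
```

```text
t 1.15 [0.5098 0.0974 0.2311] [-179.999    -0.0111  176.6275] [10.8152 14.1876] cam [0.4275 0.1021 0.3741]
red 505 [247.9784 204.8137] axes [47.8037 50.2991] z53 [0.5486 0.0913] z50 [0.5497 0.0912] z7 [0.5659 0.0898]
red 692 [247.2753 218.9027] axes [28.1645 30.638 ] z53 [0.566  0.0894] z50 [0.5673 0.0893] z7 [0.5859 0.0876]
yellow 561 [103.5115 205.6689] axes [44.9164 53.1154] z53 [ 0.5398 -0.0741] z50 [ 0.5408 -0.0758] z7 [ 0.5559 -0.0994]
yellow 676 [ 83.9009 220.3504] axes [26.2539 32.2136] z53 [ 0.5566 -0.1009] z50 [ 0.5578 -0.1028] z7 [ 0.575 -0.13 ]
```

View pics/w1.png

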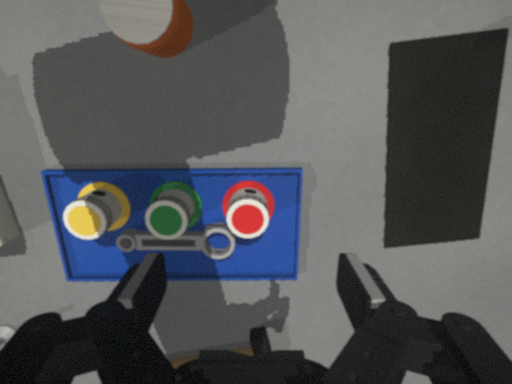

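The wrist view shows the three crowns at (84,220), (~172,214) and (247,219), which agrees with the scene view to about 1 mm. The rod is clear, and the mat spans (388,43) to (484,237).

To row units: -21.3 cm is -0.2663, 5.6 cm is 0.07, 0.006 rad is 0.0015.

>>> servo_tool:
  moves:
    - [0.035,-0.005,-0.025,0.0015]
    - [0.07,-0.01,-0.0625,0.0015]
    - [0.07,-0.01,-0.1,0.0015]
    - [0.07,-0.01,-0.1375,0.0015]
    - [0.07,-0.01,-0.1688,0.0015]
    - [0.07,-0.01,-0.1938,0.0015]
    - [0.07,-0.01,-0.2125,0.0015]
    - [0.07,-0.01,-0.2288,0.0015]
    - [0.07,-0.01,-0.2438,0.0015]
    - [0.07,-0.01,-0.2563,0.0015]
    - [0.07,-0.01,-0.2663,0.0015]
    - [0.07,-0.01,-0.2663,0.0015]
    - [0.07,-0.01,-0.2663,0.0015]
    - [0.07,-0.01,-0.2663,0.0015]

```text
time: 2.37
ee_pos: [0.5658, 0.0916, 0.0191]
tcp_rot: [180.0, 0.1, 177.0]
wrist_force: [0.0, -0.4, 0.1]
opening: 0.0855
grasp_force: 0.0
```

>>> servo_tool:
  moves:
    - [0,0,0,0]
    - [0,0,0,0]
    - [0,0,0,0]
    - [0,0,0,0]
    - [0,0,0,0]
    - [0,0,0,0]
    - [0,0,0,0]
    - [0,0,0,0]
    - [0,0,0,0]
    - [0,0,0,0]
  claw: 1
  force: 40

```text
time: 3.2
ee_pos: [0.5658, 0.0915, 0.019]
tcp_rot: [180.0, 0.1, 177.0]
wrist_force: [-0.4, -0.2, 5.0]
opening: 0.0488
grasp_force: 41.6
```

To row units: 24.6 cm is 0.3075, 4.5 cm is 0.0563.

>>> servo_tool:
  moves:
    - [0,0,0.0088,0]
    - [0,0,0.025,0]
    - [0,0,0.0563,0]
    - [0,0,0.0875,0]
    - [0.0025,0.025,0.0875,0]
    - [0.0063,0.0625,0.0875,0]
    - [0.0088,0.1,0.0875,0]
    - [0.0125,0.1375,0.0875,0]
    - [0.0163,0.175,0.0875,0]
    - [0.02,0.2125,0.0875,0]
    - [0.0225,0.25,0.0875,0]
    - [0.025,0.2813,0.0875,0]
    - [0.0275,0.3,0.0875,0]
    - [0.0275,0.3075,0.075,0]
    - [0.0275,0.3075,0.0625,0]
    - [0.0275,0.3075,0.0625,0]
    - [0.0275,0.3075,0.0625,0]

```text
time: 4.62
ee_pos: [0.5867, 0.3359, 0.067]
tcp_rot: [-179.9, -0.1, 176.9]
wrist_force: [-0.0, -0.4, -1.1]
opening: 0.0493
grasp_force: 41.8
```

>>> servo_tool:
  moves:
    - [0,0,-0.0188,0]
    - [0,0,-0.0375,0]
    - [0,0,-0.05,0]
    - [0,0,-0.0563,0]
    - [0,0,-0.0588,0]
    - [0,0,-0.0613,0]
    - [0,0,-0.0625,0]
    - [0,0,-0.0631,0]
    - [0,0,-0.0631,0]
    - [0,0,-0.0631,0]

```text
time: 5.45
ee_pos: [0.5875, 0.3376, 0.0183]
tcp_rot: [180.0, 0.0, 177.0]
wrist_force: [0.3, 0.5, -1.8]
opening: 0.0494
grasp_force: 41.8
```

To row units: -0.24 cm is -0.003, -0.23 cm is -0.0029.

>>> servo_tool:
  moves:
    - [0,0,-0.0013,0]
    - [0,0,-0.0021,0]
    - [0,0,-0.0025,0]
    - [0,0,-0.0029,0]
    - [0,0,-0.003,0]
    - [0,0,-0.003,0]

```text
time: 5.95
ee_pos: [0.5874, 0.3376, 0.0161]
tcp_rot: [180.0, 0.0, 177.0]
wrist_force: [-2.9, -0.8, 5.2]
opening: 0.0489
grasp_force: 42.1
```

To row units: 9 cm is 0.1125, 8 cm is 0.1.

>>> servo_tool:
  moves:
    - [0,0,0,0]
    - [0,0,0,0]
    - [0,0,0,0]
    - [0,0,0,0]
    - [0,0,0,0]
    - [0,0,0,0]
    - [0,0,0,0]
    - [0,0,0,0]
    - [0,0,0.025,0]
    - [0,0,0.0625,0]
    - [0,0,0.1,0]
    - [0,0,0.1125,0]
    - [0,0,0.1125,0]
  claw: 0

```text
time: 7.03
ee_pos: [0.5887, 0.3383, 0.1093]
tcp_rot: [179.8, 0.3, 177.0]
wrist_force: [0.7, 0.5, -0.4]
opening: 0.0854
grasp_force: 0.0
```

To row units: -34.3 cm is -0.4288, -2.6 cm is -0.0325.

>>> servo_tool:
  moves:
    - [-0.0025,-0.025,0,0]
    - [-0.005,-0.0625,0,0]
    - [-0.0075,-0.1063,0,0]
    - [-0.0113,-0.15,0,0]
    - [-0.015,-0.1938,0,0]
    - [-0.0188,-0.2375,0,0]
    - [-0.0225,-0.2813,0,0]
    - [-0.025,-0.325,0,0]
    - [-0.0275,-0.3625,0,0]
    - [-0.03,-0.3938,0,0]
    - [-0.0325,-0.4188,0,0]
    - [-0.0325,-0.4288,0,0]
    - [-0.0325,-0.4288,0,0]
    - [-0.0325,-0.4288,0,0]
    - [-0.0325,-0.4288,0,0]

```text
time: 8.28
ee_pos: [0.5613, -0.0046, 0.1048]
tcp_rot: [180.0, -0.0, 177.0]
wrist_force: [0.2, 0.2, -0.6]
opening: 0.0853
grasp_force: 0.0
```

Well centred. Now descend and grip.

To row units: -8.6 cm is -0.1075, -8.3 cm is -0.1038.

>>> servo_tool:
  moves:
    - [0,-0.0013,-0.025,0]
    - [0,-0.0013,-0.05,0]
    - [0,-0.0013,-0.0688,0]
    - [0,-0.0013,-0.085,0]
    - [0,-0.0013,-0.0963,0]
    - [0,-0.0013,-0.1038,0]
    - [0,-0.0013,-0.1075,0]
    - [0,-0.0013,-0.1075,0]
    - [0,-0.0013,-0.1075,0]
    - [0,-0.0013,-0.1075,0]

```text
time: 9.12
ee_pos: [0.5619, -0.0066, 0.0203]
tcp_rot: [180.0, 0.1, 177.0]
wrist_force: [1.2, 0.4, 0.2]
opening: 0.0853
grasp_force: 0.0
```

>>> servo_tool:
  moves:
    - [0,0,0,0]
    - [0,0,0,0]
    - [0,0,0,0]
    - [0,0,0,0]
    - [0,0,0,0]
    - [0,0,0,0]
    - [0,0,0,0]
    - [0,0,0,0]
    - [0,0,0,0]
    - [0,0,0,0]
  claw: 1

```text
time: 9.95
ee_pos: [0.5617, -0.0065, 0.02]
tcp_rot: [180.0, 0.1, 177.0]
wrist_force: [-1.6, 0.2, 5.2]
opening: 0.0488
grasp_force: 41.8
```

To row units: 34.3 cm is 0.4288, -5.4 cm is -0.0675.

>>> servo_tool:
  moves:
    - [0,0,0.0088,0]
    - [0,0,0.025,0]
    - [0,0,0.0563,0]
    - [0,0,0.0875,0]
    - [-0.0025,0.025,0.0875,0]
    - [-0.01,0.0625,0.0875,0]
    - [-0.0163,0.1063,0.0875,0]
    - [-0.0238,0.15,0.0875,0]
    - [-0.03,0.1938,0.0875,0]
    - [-0.0375,0.2375,0.0875,0]
    - [-0.0438,0.2813,0.0875,0]
    - [-0.0513,0.325,0.0875,0]
    - [-0.0575,0.3625,0.0875,0]
    - [-0.0625,0.3938,0.0875,0]
    - [-0.0663,0.4188,0.075,0]
    - [-0.0675,0.4288,0.05,0]
    - [-0.0675,0.4288,0.0375,0]
    - [-0.0675,0.4288,0.025,0]
    - [-0.0675,0.4288,0.025,0]
    - [-0.0675,0.4288,0.025,0]

```text
time: 11.62
ee_pos: [0.5073, 0.3354, 0.0394]
tcp_rot: [-180.0, -0.0, 176.9]
wrist_force: [1.0, -0.3, -1.4]
opening: 0.0488
grasp_force: 42.0
```

To row units: -2 cm is -0.025, -1.8 cm is -0.0225.

>>> servo_tool:
  moves:
    - [0,0,-0.0088,0]
    - [0,0,-0.0163,0]
    - [0,0,-0.0225,0]
    - [0,0,-0.025,0]
    - [0,0,-0.025,0]
    - [0,0,-0.025,0]
    - [0,0,-0.025,0]

```text
time: 12.2
ee_pos: [0.5075, 0.3366, 0.0197]
tcp_rot: [180.0, 0.0, 177.0]
wrist_force: [0.2, -0.3, -1.8]
opening: 0.0488
grasp_force: 42.0
```

Contact is expected at about 0.017.

To row units: -0.29 cm is -0.0036, -0.27 cm is -0.0034.

>>> servo_tool:
  moves:
    - [0,0,-0.0013,0]
    - [0,0,-0.0023,0]
    - [0,0,-0.0029,0]
    - [0,0,-0.0034,0]
    - [0,0,-0.0036,0]
    - [0,0,-0.0036,0]
    - [0,0,-0.0036,0]

```text
time: 12.78
ee_pos: [0.5074, 0.3365, 0.017]
tcp_rot: [180.0, 0.0, 177.0]
wrist_force: [-2.5, -2.0, 6.4]
opening: 0.0491
grasp_force: 42.4
```

To row units: 9 cm is 0.1125, 8 cm is 0.1.

>>> servo_tool:
  moves:
    - [0,0,0,0]
    - [0,0,0,0]
    - [0,0,0,0]
    - [0,0,0,0]
    - [0,0,0,0]
    - [0,0,0,0]
    - [0,0,0,0]
    - [0,0,0,0]
    - [0,0,0.025,0]
    - [0,0,0.0625,0]
    - [0,0,0.1,0]
    - [0,0,0.1125,0]
    - [0,0,0.1125,0]
  claw: 0

```text
time: 13.87
ee_pos: [0.5087, 0.3374, 0.11]
tcp_rot: [179.8, 0.2, 177.0]
wrist_force: [-0.0, 0.2, -0.3]
opening: 0.0848
grasp_force: 0.0
```

To row units: -43.7 cm is -0.5463, 4.9 cm is 0.0613.

>>> servo_tool:
  moves:
    - [0.0013,-0.025,0,0]
    - [0.0063,-0.0625,0,0]
    - [0.0113,-0.1063,0,0]
    - [0.0163,-0.15,0,0]
    - [0.0213,-0.1938,0,0]
    - [0.0263,-0.2375,0,0]
    - [0.0313,-0.2813,0,0]
    - [0.0363,-0.325,0,0]
    - [0.0413,-0.3688,0,0]
    - [0.0463,-0.4125,0,0]
    - [0.0513,-0.4563,0,0]
    - [0.0563,-0.4938,0,0]
    - [0.06,-0.525,0,0]
    - [0.0613,-0.5413,0,0]
    - [0.0613,-0.5463,0,0]
    - [0.0613,-0.5463,0,0]
    - [0.0613,-0.5463,0,0]
    - [0.0613,-0.5463,0,0]

```text
time: 15.37
ee_pos: [0.5562, -0.0993, 0.1063]
tcp_rot: [180.0, -0.0, 177.1]
wrist_force: [-0.1, 0.1, 0.2]
opening: 0.0855
grasp_force: 0.0
```

To row units: -8.7 cm is -0.1088, -8.3 cm is -0.1038.

>>> servo_tool:
  moves:
    - [0,0,-0.025,0]
    - [0,0,-0.05,0]
    - [0,0,-0.0688,0]
    - [0,0,-0.085,0]
    - [0,0,-0.0963,0]
    - [0,0,-0.1038,0]
    - [0,0,-0.1088,0]
    - [0,0,-0.1088,0]
    - [0,0,-0.1088,0]
    - [0,0,-0.1088,0]

```text
time: 16.2
ee_pos: [0.5568, -0.1006, 0.0203]
tcp_rot: [-180.0, 0.1, 177.0]
wrist_force: [0.2, -0.7, 0.3]
opening: 0.0851
grasp_force: 0.0
```

>>> servo_tool:
  moves:
    - [0,0,0,0]
    - [0,0,0,0]
    - [0,0,0,0]
    - [0,0,0,0]
    - [0,0,0,0]
    - [0,0,0,0]
    - [0,0,0,0]
    - [0,0,0,0]
    - [0,0,0,0]
    - [0,0,0,0]
  claw: 1

```text
time: 17.03
ee_pos: [0.5567, -0.1005, 0.02]
tcp_rot: [-180.0, 0.1, 177.0]
wrist_force: [-1.2, -0.2, 5.5]
opening: 0.0488
grasp_force: 41.8
```

To row units: 43.3 cm is 0.5413, -12.9 cm is -0.1613.

>>> servo_tool:
  moves:
    - [0,0,0.0088,0]
    - [0,0,0.025,0]
    - [0,0,0.0563,0]
    - [0,0,0.0875,0]
    - [0,0.025,0.0875,0]
    - [0,0.0625,0.0875,0]
    - [0,0.1063,0.0875,0]
    - [0,0.15,0.0875,0]
    - [-0.0063,0.1938,0.0875,0]
    - [-0.0188,0.2375,0.0875,0]
    - [-0.0363,0.2813,0.0875,0]
    - [-0.0538,0.325,0.0875,0]
    - [-0.0725,0.3688,0.0875,0]
    - [-0.0913,0.4125,0.0875,0]
    - [-0.11,0.45,0.0875,0]
    - [-0.1288,0.4875,0.0875,0]
    - [-0.145,0.5188,0.0875,0]
    - [-0.1563,0.535,0.0875,0]
    - [-0.1613,0.5413,0.075,0]
    - [-0.1613,0.5413,0.0625,0]

```text
time: 18.7
ee_pos: [0.427, 0.3336, 0.0697]
tcp_rot: [180.0, 0.1, 177.1]
wrist_force: [-0.6, 0.7, -2.7]
opening: 0.0493
grasp_force: 42.0
```

To row units: -4.9 cm is -0.0613, -4.6 cm is -0.0575.

>>> servo_tool:
  moves:
    - [0,0,-0.0188,0]
    - [0,0,-0.0375,0]
    - [0,0,-0.05,0]
    - [0,0,-0.0575,0]
    - [0,0,-0.0613,0]
    - [0,0,-0.0613,0]
    - [0,0,-0.0613,0]
    - [0,0,-0.0613,0]

```text
time: 19.37
ee_pos: [0.4278, 0.3327, 0.0213]
tcp_rot: [180.0, 0.1, 177.0]
wrist_force: [0.4, -0.7, -1.4]
opening: 0.0488
grasp_force: 42.0
```

To row units: -0.44 cm is -0.0055, -0.41 cm is -0.0051.

>>> servo_tool:
  moves:
    - [0,0,-0.0019,0]
    - [0,0,-0.0035,0]
    - [0,0,-0.0045,0]
    - [0,0,-0.0051,0]
    - [0,0,-0.0055,0]
    - [0,0,-0.0055,0]
    - [0,0,-0.0055,0]

```text
time: 19.95
ee_pos: [0.4275, 0.3326, 0.017]
tcp_rot: [180.0, 0.0, 177.0]
wrist_force: [-2.6, -1.9, 6.5]
opening: 0.0489
grasp_force: 42.7
```

To row units: 18 cm is 0.225, 15 cm is 0.1875.

>>> servo_tool:
  moves:
    - [0,0,0,0]
    - [0,0,0,0]
    - [0,0,0,0]
    - [0,0,0,0]
    - [0,0,0,0]
    - [0,0,0,0]
    - [0,0,0,0]
    - [0,0,0,0]
    - [0,0,0.0375,0]
    - [0,0,0.0875,0]
    - [0,0,0.1375,0]
    - [0,0,0.1875,0]
    - [0,0,0.225,0]
    - [0,0,0.225,0]
  claw: 0

```text
time: 21.12
ee_pos: [0.4289, 0.3337, 0.2033]
tcp_rot: [179.6, 0.4, 177.0]
wrist_force: [1.0, 0.8, -0.1]
opening: 0.0854
grasp_force: 0.0
```

To row units: -33.8 cm is -0.4225, 18.2 cm is 0.2275, -1.578 rad is -0.3945.

>>> servo_tool:
  moves:
    - [0.0125,-0.025,0,-0.03]
    - [0.0275,-0.0563,0,-0.06]
    - [0.045,-0.0875,0,-0.09]
    - [0.0625,-0.1188,0,-0.12]
    - [0.08,-0.15,0,-0.15]
    - [0.0975,-0.1813,0,-0.18]
    - [0.115,-0.2125,0,-0.21]
    - [0.1325,-0.2438,0,-0.24]
    - [0.15,-0.275,0,-0.27]
    - [0.1675,-0.3063,0,-0.3]
    - [0.185,-0.3375,0,-0.33]
    - [0.2025,-0.3688,0,-0.36]
    - [0.2175,-0.4,0,-0.385]
    - [0.2275,-0.42,0,-0.3945]
    - [0.2275,-0.4225,0,-0.3945]
    - [0.2275,-0.4225,0,-0.3945]
    - [0.2275,-0.4225,0,-0.3945]
    - [0.2275,-0.4225,0,-0.3945]
  claw: 0.4

```text
time: 22.62
ee_pos: [0.609, -0.0046, 0.1962]
tcp_rot: [180.0, -0.0, 86.7]
wrist_force: [0.7, 0.6, 0.5]
opening: 0.0513
grasp_force: 0.0
```

```bash
python3 w.py w2; python3 -c "
from h import *
cv2.imwrite('pics/s2.png',camera('scene')[:,:,::-1])"
```

```text
t 22.6167 [ 0.609  -0.0046  0.1962] [179.9999  -0.0112  86.6635] [-0.4378 92.8987] cam [0.614  0.0778 0.3392]
red 3464 [205.2213  82.2243] axes [63.8866 68.742 ] z53 [0.5736 0.0892] z50 [0.5732 0.0894] z7 [0.5671 0.0911]
yellow 1757 [213.8312 245.2168] axes [48.0229 52.9075] z53 [ 0.5652 -0.074 ] z50 [ 0.5647 -0.0756] z7 [ 0.5574 -0.0984]
green 2299 [210.1789 171.1439] axes [55.0375 58.2489] z53 [0.5697 0.0074] z50 [0.5692 0.0067] z7 [ 0.5625 -0.0039]
```

View pics/w2.png

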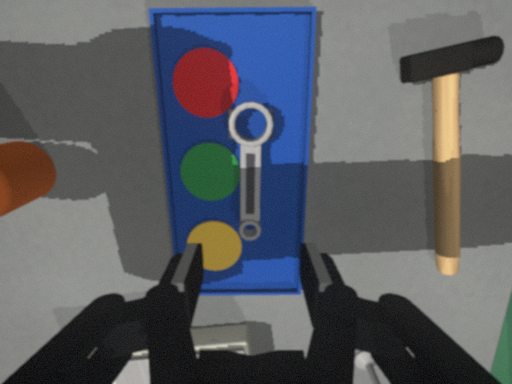

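View pics/s2.png

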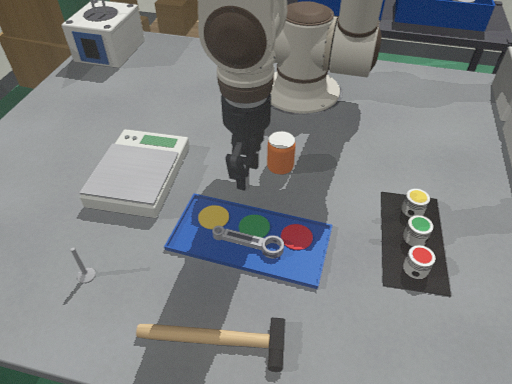

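The wrist view shows the rod lined up on column 250 (big ring (250,124), small ring (250,230)), so the gripper is centred on it. The scene view shows all three pistons upright on the mat at (416,198), (420,226) and (420,257). Descending onto the shank.

To row units: -18.7 cm is -0.2338, -18.6 cm is -0.2325.

>>> servo_tool:
  moves:
    - [0,0,-0.0375,0]
    - [0,0,-0.075,0]
    - [0,0,-0.1125,0]
    - [0,0,-0.1438,0]
    - [0,0,-0.1688,0]
    - [0,0,-0.1875,0]
    - [0,0,-0.2025,0]
    - [0,0,-0.2125,0]
    - [0,0,-0.22,0]
    - [0,0,-0.2263,0]
    - [0,0,-0.23,0]
    - [0,0,-0.2325,0]
    - [0,0,-0.2338,0]
    - [0,0,-0.2338,0]
    - [0,0,-0.2338,0]

```text
time: 23.97
ee_pos: [0.6096, -0.0056, 0.0095]
tcp_rot: [180.0, -0.0, 86.6]
wrist_force: [-0.5, 0.5, 0.2]
opening: 0.0514
grasp_force: 0.0
```

>>> servo_tool:
  moves:
    - [0,0,0,0]
    - [0,0,0,0]
    - [0,0,0,0]
    - [0,0,0,0]
    - [0,0,0,0]
    - [0,0,0,0]
    - [0,0,0,0]
    - [0,0,0,0]
    - [0,0,0,0]
    - [0,0,0,0]
  claw: 1
  force: 60

```text
time: 24.8
ee_pos: [0.6095, -0.0056, 0.0096]
tcp_rot: [180.0, 0.0, 86.6]
wrist_force: [-2.2, 0.1, 5.7]
opening: 0.0202
grasp_force: 60.6
```

To row units: 16 cm is 0.2, 14 cm is 0.175.

>>> servo_tool:
  moves:
    - [0,0,0.0038,0]
    - [0,0,0.0125,0]
    - [0,0,0.0313,0]
    - [0,0,0.0625,0]
    - [0,0,0.1,0]
    - [0,0,0.1375,0]
    - [0,0,0.175,0]
    - [0,0,0.2,0]
    - [0,0,0.2,0]
    - [0,0,0.2,0]

```text
time: 25.63
ee_pos: [0.6098, -0.0055, 0.1695]
tcp_rot: [179.9, -0.0, 86.6]
wrist_force: [0.3, 0.1, -4.5]
opening: 0.0203
grasp_force: 59.6
```

```bash
python3 w.py w3 | head -1; python3 -c "
from h import *
print(get_obs()['wrist_force'])
cv2.imwrite('pics/sd3.png',camera('side')[:,:,::-1])"
```

```text
t 25.6333 [ 0.6098 -0.0055  0.1695] [179.9193  -0.0048  86.5661] [-0.5192 92.9147] cam [0.6147 0.0769 0.3125]
[-0.07128905  0.83119715 -4.43649268]
```

View pics/w3.png

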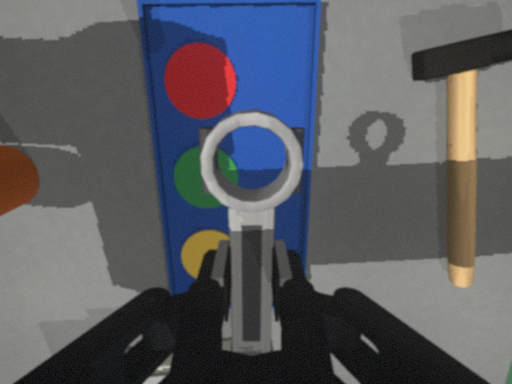

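The rod is gripped square and roughly level, with the big ring at (250,162). Now I'll refine the pan centre from zoomed crops of both fixed views.

```bash
python3 - <<'E'
from h import *
a=cv2.imread("pics/scene0.png")[125:220,75:195]; b=cv2.imread("pics/sd3.png")[270:384,205:355]
a=cv2.resize(a,(400,316),interpolation=cv2.INTER_CUBIC); b=cv2.resize(b,(400,304),interpolation=cv2.INTER_CUBIC)
a=cv2.resize(a,None,fx=1,fy=1); 
out=np.zeros((316,800,3),np.uint8); out[:,:400]=a; out[:304,400:]=b
cv2.imwrite("pics/pan.png",out)
E
```

```text
(no output)
```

View pics/pan.png

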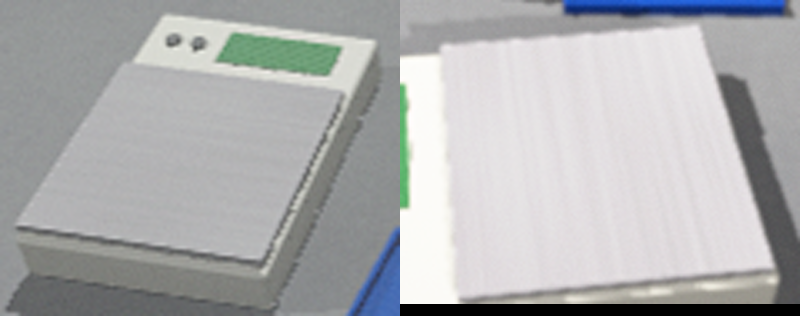

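Left crop: pan corners at (123,64), (343,93), (264,262), (17,227). Right crop: (441,45), (699,27), (775,270), (460,299).

```bash
python3 - <<'E'
from h import *
np.set_printoptions(precision=4,suppress=True)
a=np.array([[17,227],[264,262],[343,93],[123,64]])/3.3333+[74.65,124.65]
b=(np.array([[460,299],[775,270],[699,27],[441,45]])-[400,0])/2.6667+[204.7,269.7]
for n,p in [("scene",a),("side",b)]:
    q=ray(cam(n),p,.05); d=np.diff(np.r_[q,q[:1]],axis=0)
    print(n,q.tolist(),'c',q.mean(0),np.linalg.norm(d,axis=1),np.degrees(np.arctan2(d[:,1],d[:,0])))
E
```

```text
scene [[0.5981285221732542, -0.3891260260107352], [0.5876049109719038, -0.21889763581288582], [0.4200445306978966, -0.22985040192012837], [0.42912632145090845, -0.3995028985007514]] c [ 0.5087 -0.3093] [0.1706 0.1679 0.1699 0.1693] [  93.5376 -176.2601  -86.9358    3.5136]
side [[0.4267012621510704, -0.4057844247572213], [0.5960261284316019, -0.39756437922367616], [0.586949785875667, -0.22654930887150576], [0.4162626484694174, -0.2344464166717281]] c [ 0.5065 -0.3161] [0.1695 0.1713 0.1709 0.1717] [   2.7793   93.038  -177.351   -86.5136]
```

To row units: -30.6 cm is -0.3825, -10.3 cm is -0.1288, 0.115 rad is 0.0288.

>>> servo_tool:
  moves:
    - [-0.0038,-0.0125,0,0]
    - [-0.0125,-0.0375,0,0.005]
    - [-0.0238,-0.0688,0,0.01]
    - [-0.035,-0.1063,0,0.015]
    - [-0.0475,-0.1438,0,0.02]
    - [-0.0613,-0.1813,0,0.025]
    - [-0.0738,-0.2188,0,0.0288]
    - [-0.0863,-0.2563,0,0.0288]
    - [-0.0988,-0.2938,0,0.0288]
    - [-0.1113,-0.3313,0,0.0288]
    - [-0.12,-0.3588,0,0.0288]
    - [-0.1263,-0.375,0,0.0288]
    - [-0.1288,-0.3825,0,0.0288]
    - [-0.1288,-0.3825,-0.025,0.0288]
    - [-0.1288,-0.3825,-0.05,0.0288]
    - [-0.1288,-0.3825,-0.075,0.0288]
    - [-0.1288,-0.3825,-0.0938,0.0288]
    - [-0.1288,-0.3825,-0.1,0.0288]
    - [-0.1288,-0.3825,-0.1,0.0288]
    - [-0.1288,-0.3825,-0.1,0.0288]

```text
time: 27.4
ee_pos: [0.5065, -0.311, 0.0894]
tcp_rot: [-180.0, -0.0, 93.2]
wrist_force: [-0.2, -0.7, -3.3]
opening: 0.02
grasp_force: 59.5
```

```bash
python3 - <<'E'
from h import *
print(get_obs()['ee_pos'],get_obs()['tcp_rot'])
a=camera("scene")[100:230,60:220]; b=camera("side")[220:384,185:385]
out=np.zeros((330,800,3),np.uint8); out[:325,:400]=cv2.resize(a,(400,325),interpolation=2); out[:328,400:]=cv2.resize(b,(400,328),interpolation=2)
cv2.imwrite("pics/pan2.png",out[:,:,::-1])
E
```

```text
[ 0.50650957 -0.3110439   0.08939409] [-1.79994307e+02 -1.15864332e-02  9.31906093e+01]
```

View pics/pan2.png

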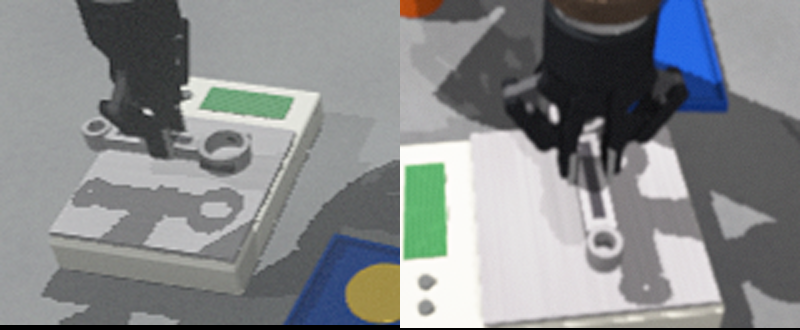

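The rod hovers level over the pan (big ring at (223,148) in the left half, small ring at (603,245) in the right half). Lowering.

>>> servo_tool:
  moves:
    - [0,0,-0.01,0]
    - [0,0,-0.02,0]
    - [0,0,-0.0275,0]
    - [0,0,-0.0325,0]
    - [0,0,-0.035,0]
    - [0,0,-0.0363,0]
    - [0,0,-0.0375,0]
    - [0,0,-0.0375,0]
    - [0,0,-0.0375,0]

```text
time: 28.25
ee_pos: [0.5065, -0.3116, 0.0594]
tcp_rot: [180.0, 0.0, 93.2]
wrist_force: [0.2, 0.3, -4.4]
opening: 0.0204
grasp_force: 59.6
```

To row units: -0.3 cm is -0.0038, -0.24 cm is -0.003.

>>> servo_tool:
  moves:
    - [0,0,-0.0013,0]
    - [0,0,-0.0023,0]
    - [0,0,-0.003,0]
    - [0,0,-0.0038,0]
    - [0,0,-0.0038,0]
    - [0,0,-0.0038,0]

```text
time: 28.75
ee_pos: [0.5063, -0.3115, 0.056]
tcp_rot: [-180.0, -0.0, 93.2]
wrist_force: [0.6, 0.3, -3.6]
opening: 0.0205
grasp_force: 59.6
```

To row units: -0.11 cm is -0.0014, -0.09 cm is -0.0011.

>>> servo_tool:
  moves:
    - [0,0,-0.0004,0]
    - [0,0,-0.0008,0]
    - [0,0,-0.0011,0]
    - [0,0,-0.0014,0]
    - [0,0,-0.0014,0]
    - [0,0,-0.0014,0]

```text
time: 29.25
ee_pos: [0.5064, -0.3115, 0.0556]
tcp_rot: [180.0, 0.0, 93.2]
wrist_force: [-2.8, 2.1, 6.1]
opening: 0.0203
grasp_force: 60.5
```

To row units: 12 cm is 0.15, 10 cm is 0.125.

>>> servo_tool:
  moves:
    - [0,0,0,0]
    - [0,0,0,0]
    - [0,0,0,0]
    - [0,0,0,0]
    - [0,0,0,0]
    - [0,0,0,0]
    - [0,0,0,0]
    - [0,0,0,0]
    - [0,0,0.0188,0]
    - [0,0,0.05,0]
    - [0,0,0.0875,0]
    - [0,0,0.125,0]
    - [0,0,0.15,0]
    - [0,0,0.15,0]
    - [0,0,0.15,0]
  claw: 0.3

```text
time: 30.5
ee_pos: [0.5069, -0.3119, 0.1762]
tcp_rot: [179.9, 0.1, 93.2]
wrist_force: [0.4, -0.1, -0.8]
opening: 0.0601
grasp_force: 0.0
```

```bash
python3 - <<'E'
from h import *
print(get_obs()['ee_pos'],get_obs()['tcp_rot'])
a=camera("scene")[100:230,60:220]; s=camera("side"); b=s[220:384,185:385]
out=np.zeros((330,800,3),np.uint8); out[:325,:400]=cv2.resize(a,(400,325),interpolation=2); out[:328,400:]=cv2.resize(b,(400,328),interpolation=2)
cv2.imwrite("pics/pan3.png",out[:,:,::-1])
E
```

```text
[ 0.50691974 -0.31187446  0.17622426] [1.79880991e+02 8.15116102e-02 9.31517171e+01]
```

View pics/pan3.png

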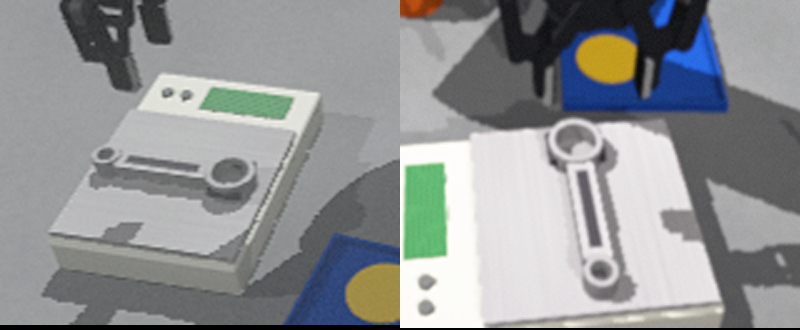

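To row units: 64.7 cm is 0.8088, 63 cm is 0.7875, 1.463 rad is 0.3658.

>>> servo_tool:
  moves:
    - [0,0.0125,0.0125,0.025]
    - [0,0.05,0.0375,0.055]
    - [0,0.0938,0.0625,0.085]
    - [0,0.1375,0.0625,0.115]
    - [0,0.1813,0.0625,0.145]
    - [0,0.225,0.0625,0.175]
    - [0,0.2688,0.0625,0.205]
    - [0,0.3125,0.0625,0.235]
    - [0,0.3563,0.0625,0.265]
    - [0,0.4,0.0625,0.295]
    - [0,0.4438,0.0625,0.325]
    - [0,0.4875,0.0625,0.35]
    - [-0.0063,0.5313,0.0625,0.3658]
    - [-0.0125,0.575,0.0625,0.3658]
    - [-0.025,0.6188,0.0625,0.3658]
    - [-0.0375,0.6625,0.0625,0.3658]
    - [-0.05,0.7063,0.0625,0.3658]
    - [-0.0625,0.75,0.0625,0.3658]
    - [-0.0688,0.7875,0.0625,0.3658]
    - [-0.0713,0.8088,0.0625,0.3658]
  claw: 0

```text
time: 32.27
ee_pos: [0.4478, 0.3381, 0.2232]
tcp_rot: [-179.9, -0.1, 177.1]
wrist_force: [-0.2, 0.2, -0.9]
opening: 0.0854
grasp_force: 0.0
```

>>> servo_tool:
  moves:
    - [0,0,0,0]
    - [0,0,0,0]
    - [0,0,0,0]

```text
time: 32.52
ee_pos: [0.4492, 0.3348, 0.224]
tcp_rot: [-179.9, -0.1, 177.0]
wrist_force: [0.3, -0.8, -0.6]
opening: 0.0853
grasp_force: 0.0
```

```bash
python3 w.py w4; python3 - <<'E'
from h import *
for n,p in [("scene",[[102,161.6],[152.4,170]]),("side",[[285.5,355.5],[273,290.5]])]:
    r=ray(cam(n),p,.07); print(n,r.round(4).tolist(),(r[0]+(r[1]-r[0])*65/120).round(4))
E
```

```text
t 32.5167 [0.4492 0.3348 0.224 ] [-179.9246   -0.0687  176.9736] [36.7076 39.734 ] cam [0.367  0.3392 0.3671]
red 1660 [ 77.2372 256.6971] axes [41.1512 51.1292] z53 [0.5403 0.122 ] z50 [0.542  0.1199] z7 [0.5657 0.0902]
red 565 [259.4522 281.3026] axes [24.5985 28.8179] z53 [0.586  0.3374] z50 [0.5881 0.3374] z7 [0.618  0.3371]
yellow 887 [248.1712 153.214 ] axes [33.2354 33.5307] z53 [0.4269 0.3325] z50 [0.4275 0.3324] z7 [0.4356 0.3315]
green 618 [255.4974 221.8525] axes [26.4578 29.0937] z53 [0.5063 0.3364] z50 [0.5076 0.3364] z7 [0.5267 0.336 ]
scene [[0.5127, -0.3752], [0.5106, -0.252]] [ 0.5116 -0.3085]
side [[0.5104, -0.3819], [0.5044, -0.2639]] [ 0.5072 -0.318 ]
```

To row units: -20.6 cm is -0.2575, -2.2 cm is -0.0275.

>>> servo_tool:
  moves:
    - [-0.0138,-0.0013,-0.025,0]
    - [-0.0275,-0.0025,-0.0625,0]
    - [-0.0275,-0.0025,-0.1063,0]
    - [-0.0275,-0.0025,-0.1438,0]
    - [-0.0275,-0.0025,-0.175,0]
    - [-0.0275,-0.0025,-0.2,0]
    - [-0.0275,-0.0025,-0.2188,0]
    - [-0.0275,-0.0025,-0.2338,0]
    - [-0.0275,-0.0025,-0.2438,0]
    - [-0.0275,-0.0025,-0.2525,0]
    - [-0.0275,-0.0025,-0.2575,0]
    - [-0.0275,-0.0025,-0.2575,0]
    - [-0.0275,-0.0025,-0.2575,0]
    - [-0.0275,-0.0025,-0.2575,0]

```text
time: 33.73
ee_pos: [0.4277, 0.3338, 0.0198]
tcp_rot: [180.0, 0.0, 177.0]
wrist_force: [0.4, 0.6, 0.0]
opening: 0.0852
grasp_force: 0.0
```

>>> servo_tool:
  moves:
    - [0,0,0,0]
    - [0,0,0,0]
    - [0,0,0,0]
    - [0,0,0,0]
    - [0,0,0,0]
    - [0,0,0,0]
    - [0,0,0,0]
    - [0,0,0,0]
    - [0,0,0,0]
    - [0,0,0,0]
  claw: 1
  force: 40

```text
time: 34.57
ee_pos: [0.4276, 0.3337, 0.0196]
tcp_rot: [180.0, 0.0, 177.0]
wrist_force: [0.2, -0.9, 5.5]
opening: 0.049
grasp_force: 41.7
```

To row units: -43.3 cm is -0.5413, -43 cm is -0.5375.

>>> servo_tool:
  moves:
    - [0,0,0.0088,0]
    - [0,0,0.025,0]
    - [0,0,0.0563,0]
    - [0,0,0.0875,0]
    - [0.0063,-0.0125,0.0938,0]
    - [0.025,-0.0375,0.0938,0]
    - [0.045,-0.075,0.0938,0]
    - [0.0675,-0.1125,0.0938,0]
    - [0.09,-0.15,0.0938,0]
    - [0.1125,-0.1875,0.0938,0]
    - [0.1325,-0.2313,0.0938,0]
    - [0.1475,-0.275,0.0938,0]
    - [0.1575,-0.3188,0.0938,0]
    - [0.1613,-0.3625,0.0938,0]
    - [0.1613,-0.4063,0.0938,0]
    - [0.1613,-0.45,0.0938,0]
    - [0.1613,-0.4875,0.0938,0]
    - [0.1613,-0.5188,0.0938,0]
    - [0.1613,-0.5375,0.0875,0]
    - [0.1613,-0.5413,0.075,0]

```text
time: 36.23
ee_pos: [0.5563, -0.1026, 0.079]
tcp_rot: [-180.0, 0.1, 176.8]
wrist_force: [-0.0, -0.1, -1.8]
opening: 0.0488
grasp_force: 42.0
```

To row units: -4 cm is -0.05, -3.4 cm is -0.0425.

>>> servo_tool:
  moves:
    - [0,0,-0.0125,0]
    - [0,0,-0.0275,0]
    - [0,0,-0.0425,0]
    - [0,0,-0.05,0]
    - [0,0,-0.05,0]
    - [0,0,-0.05,0]
    - [0,0,-0.05,0]

```text
time: 36.82
ee_pos: [0.5567, -0.0992, 0.0395]
tcp_rot: [-180.0, 0.0, 177.0]
wrist_force: [0.4, -0.8, -2.1]
opening: 0.0488
grasp_force: 42.0
```

Now lower to 0.0226.

To row units: -1.7 cm is -0.0213, -1.66 cm is -0.0208.

>>> servo_tool:
  moves:
    - [0,0,-0.0063,0]
    - [0,0,-0.0125,0]
    - [0,0,-0.0163,0]
    - [0,0,-0.0181,0]
    - [0,0,-0.0194,0]
    - [0,0,-0.0203,0]
    - [0,0,-0.0208,0]
    - [0,0,-0.0213,0]
    - [0,0,-0.0213,0]
    - [0,0,-0.0213,0]

```text
time: 37.65
ee_pos: [0.5563, -0.0996, 0.0226]
tcp_rot: [-180.0, 0.0, 177.0]
wrist_force: [-4.2, 0.6, 6.0]
opening: 0.049
grasp_force: 42.4
```

To row units: 9 cm is 0.1125, 8 cm is 0.1.

>>> servo_tool:
  moves:
    - [0,0,0,0]
    - [0,0,0,0]
    - [0,0,0,0]
    - [0,0,0,0]
    - [0,0,0,0]
    - [0,0,0,0]
    - [0,0,0,0]
    - [0,0,0,0]
    - [0,0,0.025,0]
    - [0,0,0.0625,0]
    - [0,0,0.1,0]
    - [0,0,0.1125,0]
    - [0,0,0.1125,0]
  claw: 0.1

```text
time: 38.73
ee_pos: [0.5579, -0.0998, 0.1153]
tcp_rot: [-180.0, 0.3, 177.0]
wrist_force: [-0.8, 0.3, -0.0]
opening: 0.0766
grasp_force: 0.0
```

To row units: 43.6 cm is 0.545, 43.2 cm is 0.54.

>>> servo_tool:
  moves:
    - [0,0.025,0,0]
    - [-0.0038,0.0625,0,0]
    - [-0.0088,0.1063,0,0]
    - [-0.0138,0.15,0,0]
    - [-0.0188,0.1938,0,0]
    - [-0.0238,0.2375,0,0]
    - [-0.0288,0.2813,0,0]
    - [-0.0338,0.325,0,0]
    - [-0.0388,0.3688,0,0]
    - [-0.0438,0.4125,0,0]
    - [-0.05,0.4563,0,0]
    - [-0.055,0.4938,0,0]
    - [-0.0588,0.525,0,0]
    - [-0.0613,0.54,0,0]
    - [-0.0613,0.545,0,0]
    - [-0.0613,0.545,0,0]
    - [-0.0613,0.545,0,0]
    - [-0.0613,0.545,0,0]
  claw: 0

```text
time: 40.23
ee_pos: [0.5077, 0.3352, 0.1118]
tcp_rot: [-180.0, -0.0, 176.9]
wrist_force: [0.3, -0.1, 0.2]
opening: 0.0853
grasp_force: 0.0
```

To row units: -9.2 cm is -0.115, -8.7 cm is -0.1088.

>>> servo_tool:
  moves:
    - [0,0,-0.025,0]
    - [0,0,-0.05,0]
    - [0,0,-0.0688,0]
    - [0,0,-0.085,0]
    - [0,0,-0.0988,0]
    - [0,0,-0.1088,0]
    - [0,0,-0.115,0]
    - [0,0,-0.115,0]
    - [0,0,-0.115,0]
    - [0,0,-0.115,0]

```text
time: 41.07
ee_pos: [0.5078, 0.3368, 0.0209]
tcp_rot: [180.0, 0.1, 177.0]
wrist_force: [-0.1, 1.1, -0.1]
opening: 0.0857
grasp_force: 0.0
```

>>> servo_tool:
  moves:
    - [0,0,0,0]
    - [0,0,0,0]
    - [0,0,0,0]
    - [0,0,0,0]
    - [0,0,0,0]
    - [0,0,0,0]
    - [0,0,0,0]
    - [0,0,0,0]
    - [0,0,0,0]
    - [0,0,0,0]
  claw: 1

```text
time: 41.9
ee_pos: [0.5076, 0.3366, 0.0206]
tcp_rot: [180.0, 0.0, 177.0]
wrist_force: [0.2, -1.0, 6.1]
opening: 0.0487
grasp_force: 41.8
```

To row units: -34.1 cm is -0.4263, -33.3 cm is -0.4163.

>>> servo_tool:
  moves:
    - [0,0,0.0088,0]
    - [0,0,0.025,0]
    - [0,0,0.0563,0]
    - [0,0,0.0875,0]
    - [0.0038,-0.025,0.0938,0]
    - [0.0113,-0.0625,0.0938,0]
    - [0.0188,-0.1063,0.0938,0]
    - [0.0263,-0.15,0.0938,0]
    - [0.0338,-0.1938,0.0938,0]
    - [0.0413,-0.2375,0.0938,0]
    - [0.0488,-0.2813,0.0938,0]
    - [0.0563,-0.325,0.0938,0]
    - [0.0625,-0.3625,0.0938,0]
    - [0.0663,-0.3938,0.0938,0]
    - [0.0675,-0.4163,0.0938,0]
    - [0.0675,-0.4263,0.0875,0]
    - [0.0675,-0.4263,0.0625,0]
    - [0.0675,-0.4263,0.0375,0]
    - [0.0675,-0.4263,0.025,0]
    - [0.0675,-0.4263,0.025,0]

```text
time: 43.57
ee_pos: [0.5597, -0.0041, 0.0376]
tcp_rot: [-180.0, -0.2, 177.0]
wrist_force: [-0.6, -0.4, -3.1]
opening: 0.0488
grasp_force: 42.0
```

>>> servo_tool:
  moves:
    - [0,0,0,0]
    - [0,0,0,0]
    - [0,0,0,0]

```text
time: 43.82
ee_pos: [0.5621, -0.0043, 0.0414]
tcp_rot: [180.0, 0.1, 177.0]
wrist_force: [0.6, -0.4, -2.2]
opening: 0.0488
grasp_force: 42.0
```

Target z is 0.0236–0.024.

To row units: -1.79 cm is -0.0224, -1.75 cm is -0.0219.

>>> servo_tool:
  moves:
    - [0,0,-0.0063,0]
    - [0,0,-0.0125,0]
    - [0,0,-0.0163,0]
    - [0,0,-0.0188,0]
    - [0,0,-0.0203,0]
    - [0,0,-0.0213,0]
    - [0,0,-0.0219,0]
    - [0,0,-0.0224,0]
    - [0,0,-0.0224,0]
    - [0,0,-0.0224,0]

```text
time: 44.65
ee_pos: [0.5611, -0.0045, 0.0236]
tcp_rot: [180.0, 0.0, 177.0]
wrist_force: [-8.0, 1.1, 12.1]
opening: 0.049
grasp_force: 43.3
```

To row units: 9 cm is 0.1125, 8 cm is 0.1.

>>> servo_tool:
  moves:
    - [0,0,0.0004,0]
    - [0,0,0.0004,0]
    - [0,0,0.0004,0]
    - [0,0,0.0004,0]
    - [0,0,0.0004,0]
    - [0,0,0.0004,0]
    - [0,0,0.0004,0]
    - [0,0,0.0004,0]
    - [0,0,0.025,0]
    - [0,0,0.0625,0]
    - [0,0,0.1,0]
    - [0,0,0.1125,0]
    - [0,0,0.1125,0]
  claw: 0.1

```text
time: 45.73
ee_pos: [0.5629, -0.0045, 0.1154]
tcp_rot: [180.0, 0.3, 177.0]
wrist_force: [-0.9, -0.7, -0.7]
opening: 0.0771
grasp_force: 0.0
```

To row units: 34.2 cm is 0.4275, 33.3 cm is 0.4163.

>>> servo_tool:
  moves:
    - [0.0013,0.025,0,0]
    - [0.0038,0.0625,0,0]
    - [0.0075,0.1063,0,0]
    - [0.0113,0.15,0,0]
    - [0.015,0.1938,0,0]
    - [0.0188,0.2375,0,0]
    - [0.0225,0.2813,0,0]
    - [0.0263,0.325,0,0]
    - [0.0288,0.3625,0,0]
    - [0.0313,0.3938,0,0]
    - [0.0325,0.4163,0,0]
    - [0.0325,0.4275,0,0]
    - [0.0325,0.4275,0,0]
    - [0.0325,0.4275,0,0]
    - [0.0325,0.4275,0,0]
  claw: 0

```text
time: 46.98
ee_pos: [0.5873, 0.3363, 0.1117]
tcp_rot: [-180.0, -0.0, 176.9]
wrist_force: [-0.2, 0.5, 0.0]
opening: 0.0852
grasp_force: 0.0
```

To row units: -9.3 cm is -0.1163, -8.8 cm is -0.11.

>>> servo_tool:
  moves:
    - [0,0,-0.025,0]
    - [0,0,-0.05,0]
    - [0,0,-0.0688,0]
    - [0,0,-0.085,0]
    - [0,0,-0.0988,0]
    - [0,0,-0.11,0]
    - [0,0,-0.1163,0]
    - [0,0,-0.1163,0]
    - [0,0,-0.1163,0]
    - [0,0,-0.1163,0]

```text
time: 47.82
ee_pos: [0.5878, 0.3377, 0.02]
tcp_rot: [180.0, 0.1, 177.0]
wrist_force: [0.9, -0.3, 0.9]
opening: 0.0855
grasp_force: 0.0
```

>>> servo_tool:
  moves:
    - [0,0,0,0]
    - [0,0,0,0]
    - [0,0,0,0]
    - [0,0,0,0]
    - [0,0,0,0]
    - [0,0,0,0]
    - [0,0,0,0]
    - [0,0,0,0]
    - [0,0,0,0]
    - [0,0,0,0]
  claw: 1

```text
time: 48.65
ee_pos: [0.5876, 0.3376, 0.0198]
tcp_rot: [180.0, 0.0, 177.0]
wrist_force: [-0.5, 0.0, 6.2]
opening: 0.0492
grasp_force: 41.8
```

To row units: -24.7 cm is -0.3088, -24 cm is -0.3.

>>> servo_tool:
  moves:
    - [0,0,0.0088,0]
    - [0,0,0.025,0]
    - [0,0,0.0563,0]
    - [0,0,0.0875,0]
    - [-0.0025,-0.025,0.0938,0]
    - [-0.0063,-0.0625,0.0938,0]
    - [-0.01,-0.1063,0.0938,0]
    - [-0.0138,-0.15,0.0938,0]
    - [-0.0175,-0.1938,0.0938,0]
    - [-0.0213,-0.2375,0.0938,0]
    - [-0.0238,-0.275,0.0938,0]
    - [-0.0263,-0.3,0.0938,0]
    - [-0.0263,-0.3088,0.0875,0]
    - [-0.0263,-0.3088,0.0625,0]
    - [-0.0263,-0.3088,0.0438,0]
    - [-0.0263,-0.3088,0.0313,0]
    - [-0.0263,-0.3088,0.025,0]
    - [-0.0263,-0.3088,0.025,0]
    - [-0.0263,-0.3088,0.025,0]
    - [-0.0263,-0.3088,0.025,0]

```text
time: 50.32
ee_pos: [0.5669, 0.0909, 0.0401]
tcp_rot: [180.0, 0.1, 177.0]
wrist_force: [0.2, -0.7, -1.3]
opening: 0.0487
grasp_force: 41.8
```

Target z is about 0.0228.

To row units: -1.73 cm is -0.0216, -1.3 cm is -0.0163.

>>> servo_tool:
  moves:
    - [0,0,-0.0063,0]
    - [0,0,-0.0125,0]
    - [0,0,-0.0163,0]
    - [0,0,-0.0188,0]
    - [0,0,-0.02,0]
    - [0,0,-0.0208,0]
    - [0,0,-0.0213,0]
    - [0,0,-0.0216,0]
    - [0,0,-0.0216,0]
    - [0,0,-0.0216,0]

```text
time: 51.15
ee_pos: [0.5661, 0.0904, 0.0227]
tcp_rot: [180.0, -0.0, 177.0]
wrist_force: [-5.6, -0.8, 8.0]
opening: 0.049
grasp_force: 42.4
```

To row units: 22 cm is 0.275, 20 cm is 0.25.

>>> servo_tool:
  moves:
    - [0,0,0,0]
    - [0,0,0,0]
    - [0,0,0,0]
    - [0,0,0,0]
    - [0,0,0,0]
    - [0,0,0,0]
    - [0,0,0,0]
    - [0,0,0,0]
    - [0,0,0.025,0]
    - [0,0,0.0625,0]
    - [0,0,0.1,0]
    - [0,0,0.15,0]
    - [0,0,0.2,0]
    - [-0.025,0,0.25,0]
    - [-0.05,0,0.275,0]
    - [-0.0625,0,0.275,0]
    - [-0.0625,0,0.275,0]
    - [-0.0625,0,0.275,0]
  claw: 0.1

```text
time: 52.65
ee_pos: [0.5164, 0.0905, 0.2415]
tcp_rot: [180.0, 0.0, 177.0]
wrist_force: [0.3, -0.4, -1.1]
opening: 0.0768
grasp_force: 0.0
```

```bash
python3 w.py w5; python3 -c "
from h import *
cv2.imwrite('pics/s5.png',camera('scene')[:,:,::-1])"
```

```text
t 52.65 [0.5164 0.0905 0.2415] [179.9949   0.0297 176.9855] [ 9.9429 12.9574] cam [0.4339 0.0947 0.3845]
red 498 [252.6715 197.1265] axes [47.2886 49.2644] z53 [0.5499 0.0904] z50 [0.5509 0.0904] z7 [0.566  0.0898]
red 666 [253.2231 210.2659] axes [27.8851 29.8804] z53 [0.5665 0.0902] z50 [0.5677 0.0902] z7 [0.5849 0.0896]
yellow 516 [110.9868 196.8649] axes [43.5332 52.2415] z53 [ 0.5408 -0.0754] z50 [ 0.5417 -0.077 ] z7 [ 0.5556 -0.099 ]
yellow 654 [ 93.1083 210.2582] axes [25.9401 31.6505] z53 [ 0.5564 -0.1001] z50 [ 0.5575 -0.1019] z7 [ 0.5733 -0.1272]
```

View pics/s5.png

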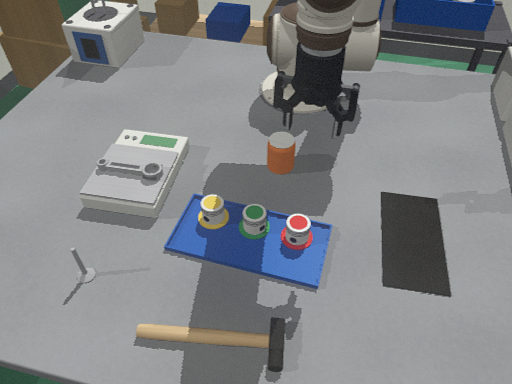

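View pics/w5.png

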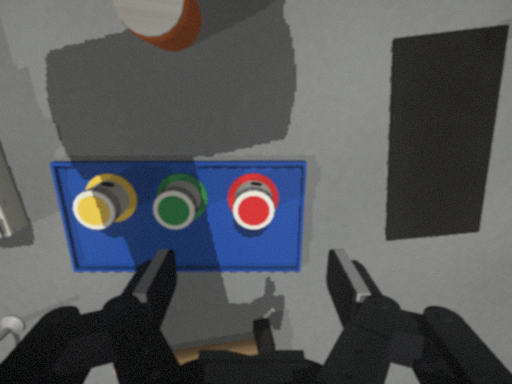

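All three pistons stand upright and centred within about 1 mm on their own seats (crowns at (95,210), (175,208) and (254,210)). The rod lies flat mid-pan at about (130,165) in the scene view, and the filter is untouched. Handing in.

```bash
python3 -c "
from workcell import *
print(job_done())"
```

```text
the job is handed in; nothing more can be done
None
```

The job is handed in at about 53 s of the 136 s allowed: the rod lies flat on the middle of the scale's pan, within about 3 mm by my measurements. All three pistons went to the black mat first and now stand upright on the seats of their own colours. The red and yellow ones measured within about 1 mm of centre and the green one I checked by eye. The oil filter was not touched.

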